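# Run a locked length stop home

### The arm

A 6-joint arm with a two-finger parallel gripper is mounted at the origin on a cart in front of the work surface, level with it; the furniture and walls round the work are solid. World frame = base frame: x ahead of the robot, y to its left, z up, the work surface at z = 0. Lengths are in m, angles in rad, forces in N, time in s.
With the tool pointing down it reaches from about 0.35 to 0.975 m from the base axis. Payload 4.9 kg.
Tool frame: the origin (TCP) lies between the finger pads; the fingertips stand 14 mm ahead of it and the grasp point (between the pads) lies 5 mm behind it (manip.tcp_to_tips is the distance from the TCP to the fingertips, in m); z points along the fingers, y is the line along which they close (so a half turn about z gives the same grasp; the last joint's range is limited). The gripper opens to 85 mm and grips with 20 to 120 N. Pads are 22 mm wide; open, the fingers measure 114 mm over their backs; the gripper's body (76 mm by 85 mm) begins 54 mm behind the grasp point. The pads swing forward as they close: fully open they stand 13 mm farther back than shut.
Start: joints at [1.045, 0.053, 1.613, -0, 1.476, -0.119], TCP at [0.247, 0.574, 0.245] pointing down, gripper open.
Joint ranges: [-3.01, 3.01], [-1.01, 2.22], [0.06, 2.58], [-1.02, 4.17], [0.09, 2.62], [-3.14, 3.14]. Speed limits (rad/s): [2.57, 2.57, 3.14, 3.14, 3.14, 3.14].

### API

Orientations are given as a unit quaternion [w, x, y, z].
In Python, from plant import manip gives the robot as it stands.
- The arm moves only by the tool servo_tool, never from a script. Its argument "moves" is a list that holds one entry, the list of rows, each a list of 7 numbers: the shift along the tool's x, y, z in mm, then the turn, a rotation vector about the tool's x, y, z in degrees, then the finger opening in mm, from 0 to 85.4. In form: [[[x, y, z, ax, ay, az, fingers], ...]]. A call has 1 to 12 rows; each row shifts and turns the commanded pose from where the row before left it, along the tool's axes as they then stand; what a row does not reach is not made up. A row lasts 1/8 s, in which the tool goes at most 62.5 mm and 10.7 degrees, less where a joint would pass 70% of its speed; a pose out of reach is approached as far as the arm can. A call with a gripper value outside its range is refused whole. The fingers move at their own pace and stop on an object; the grip force is fixed at half the most. Time passes only in rows, so rows that do not move let the fingers close. It gives the time, the measured TCP pose, the force, the opening and the grip force at its end, in the units of the state.
- manip.state(): the state, without advancing time (a new reading comes with each control period).
- manip.grab_frame(name): name is "scene" or "top" or "wrist"; returns a dict with "image" (384x512x3 uint8, blue, green, red), "mtx" (3x3 intrinsics, pixels), "eye" and "rotation" of the camera in the world. Camera axes: x right, y down, z forward; pixel columns grow to the right and rows downward; lengths in m; the calibration is good to about 2 mm. A picture is of the moment at which its call begins. There is no depth.
- manip.job_done(): hands the job in; it is judged then, once.
The state is a dict: "time": time; "joint_pos": joint angles; "joint_vel": joint speeds; "joint_efforts": joint torques, N m; "tool_pos": TCP position; "tool_rot": TCP orientation; "contact_force": force on the tool from outside, world axes, zero at the start; "ft_torque": the same for the moment, N m; "gripper_width": opening from 0.0 (shut) to 1.0 (fully open); "grasp_force": force on a finger pad.
Only numpy, scipy, OpenCV 4.12 (cv2) and the standard library are available. Lean on these libraries where they do the work, as an engineer would, in place of code of your own. Each camera call takes 0.05 s, during which the arm holds its last target. There are 200 camera calls.

### The job

The length stop on the bench rail is locked by a spring. With the fingertips, press the round lock button on its carriage well down and keep it down while you slide the carriage along the rail until it is fully home against the tall end stop, then let the button spring up and take the hand away. Only press and push: do not grip the carriage by its ridge, and leave the spools, the wax tin and the tape measure where they stand.

Things in the scene. Friction and masses are not known exactly. Their poses are not given: they have to be found in the camera images.
- stop_rail: Bench rail screwed to the table: dark base plate 80 x 280 mm, 8 mm thick, with an aluminium rail (top at z 29 mm). Origin at the centre of its underside; its own +y axis runs along the rail towards the TALL end stop (dark block 80 mm wide, 12 mm thick, 66 mm high at the +y end); at the -y end is a low end cap, 36 mm high. It may stand turned any way round on the table.
- end_stop_face (a point): Point on the inner face of the tall end stop, on the rail's centre line, 50 mm above the table; the carriage is home when its front edge touches this face.
- stop_carriage (a joint): Position of the aluminium carriage (96 mm across the rail, 100 mm along it, its flat top 44 mm above the table) in m: 0 at the low end cap, 0.156 fully home against the tall end stop; grows towards the tall stop. It starts within 1 mm of 0. A pin under the lock button stands in a toothed rack hidden in the rail (a notch every 12 mm, the last one at home; 1.5 mm of play) and locks it firmly; with the button down it slides with 2 to 4 N.
- lock_button (a joint): How far the lock button is pressed, in m: 0 up (locked), 0.009 bottomed. It begins to move at about 3.5 N and is bottomed at about 7.5 N; the pin is clear of the rack from about 0.0035, and 0.005 or more is well down. Let go, it springs up by itself and the pin drops into the next notch.
- button_top (a point): Centre of the top of the lock button, a dark round cap of 46 mm diameter at its foot with sloping sides and a flat top of 30 mm diameter. Up, its top is 56 mm above the table (12 mm above the carriage's top). It rides on the carriage, on the centre line, 14 mm behind (towards the low cap from) the carriage's centre.
- ridge_mid (a point): Middle of the upright face of the thumb ridge on the carriage: the ridge is 60 mm wide across the rail and its top is 70 mm above the table. This face looks back at the button and lies 34 mm from the button's centre on the side of the tall end stop; a fingertip that holds the button down may push against it, or drag the carriage by friction on the button.
- ridge_face: Upright front wall of the thumb ridge, 8 mm thick, 26 mm high; origin at the middle of its foot, 44 mm above the table. May be pushed.
- ridge_back: Sloping back of the thumb ridge, on the side of the tall end stop; origin at its middle. Touching it and the front wall at the same time counts as gripping the ridge.
- tall_spool: Bystander: pale spool of thread standing upright, 48 mm diameter, 90 mm high; origin at the centre of its foot.
- short_spool: Bystander: dark spool of thread standing upright, 42 mm diameter, 70 mm high; origin at the centre of its foot.
- wax_tin: Bystander: round tin, 68 mm diameter, 34 mm high; origin at the centre of its underside.
- tape_measure: Bystander: yellow tape measure, 62 x 84 mm, 31 mm high; origin at the centre of its underside.

How it is judged:
On the way, in this order (a step that is already met when the one before it is completed fails the run):
1. the lock button is pressed at least 3 mm down (pin clear of the rack) while the carriage has not yet been moved more than 6 mm (value of joint lock_button above 0.003 m and distance of ridge_face from where it was at the start of the episode below 0.006 m), for 0.1 s.
2. the carriage is home (within 3 mm of the tall end stop) with the button still held down at least 2 mm (value of joint stop_carriage above 0.153 m and value of joint lock_button above 0.002 m), for 0.1 s.
At the end, for the whole second after the job is handed in: The carriage rests within 3 mm of the tall end stop, the lock button has sprung up again (less than 1 mm pressed), and the four bystanders are within 15 mm of where they stood (value of joint stop_carriage above 0.153 m and value of joint lock_button below 0.001 m and velocity of joint stop_carriage below 0.005 m/s and distance of each of tall_spool, short_spool, wax_tin, tape_measure from where it was at the start of the episode below 0.015 m); the robot touches nothing.
It fails at once if the button is up (less than 1 mm pressed) with the carriage on the way (more than 8 mm from its start and from home): let go half-way, or forced along locked (value of joint lock_button below 0.001 m and value of joint stop_carriage between 0.008 and 0.148 m).
It fails at once if the ridge is gripped: front wall and back touched by the fingers at once (contact force between the fingers and ridge_face above 1.5 N and contact force between the fingers and ridge_back above 1.5 N).
It fails at once if a bystander is lifted, carried or knocked more than 15 mm (distance of any of tall_spool, short_spool, wax_tin, tape_measure from where it was at the start of the episode above 0.015 m).
It also fails if it takes over 40 s, if anything falls off the work surface, if the arm or the gripper's body presses on something with over 40 N, if the wrist force passes 120 N, or if a joint passes its speed limit or range.

## Working session

There is one attempt and no reset: what is moved stays moved. The work goes in short steps, Python scripts to look and compute and a tool call to move; the robot and the scene stay as the last step left them, time stands still between calls to the robot, and variables do not carry over. Pictures are saved under pics/ and viewed, at most 10 in all, crops included, and the job is handed in when it is done.

Besides the shell and the picture viewer there is one more tool, called after "Request:" by a JSON object that holds its "method" and its "body", one argument or row to a line. servo_tool: Moves the arm, as the interface text tells. Its arguments: {"type":"object","properties":{"moves":{"type":"array"}},"required":["moves"]}

```bash
mkdir -p pics; cat > h.py <<'E'
import numpy as np, cv2, pickle
from plant import manip
def grab(n,tag):
    f=manip.grab_frame(n); cv2.imwrite(f'pics/{tag}.png',f['image']); pickle.dump(f,open(f'pics/{tag}.pkl','wb')); return f
def ray(f,u,v):
    d=np.array(f['rotation'])@np.linalg.inv(f['mtx'])@np.array([u,v,1.]); return np.array(f['eye']),d/np.linalg.norm(d)
def at_z(f,u,v,z):
    e,d=ray(f,u,v); return e+d*(z-e[2])/d[2]
def tri(*obs):
    A=np.zeros((3,3));b=np.zeros(3)
    for f,u,v in obs:
        e,d=ray(f,u,v);P=np.eye(3)-np.outer(d,d);A+=P;b+=P@e
    return np.linalg.solve(A,b)
def load(t): return pickle.load(open(f'pics/{t}.pkl','rb'))
E
python3 - <<'E'
from h import *
a=grab('top','top0')['image'];b=grab('scene','scene0')['image']
cv2.imwrite('pics/both0.png',cv2.resize(np.vstack([a,b]),None,fx=.78,fy=.78,interpolation=cv2.INTER_AREA))
cv2.imwrite('pics/top0.png',cv2.resize(a,(800,600)))
s=manip.state();print(s['tool_pos'],s['tool_rot'],s['time'],s['contact_force'])
E
```

```text
[0.24702416 0.57350925 0.24416877] [-2.89341802e-04  2.01997838e-01  9.79385505e-01 -9.06720815e-04] 0.1 [ 0.25166824  0.44703243 -0.54619378]
```

View pics/top0.png

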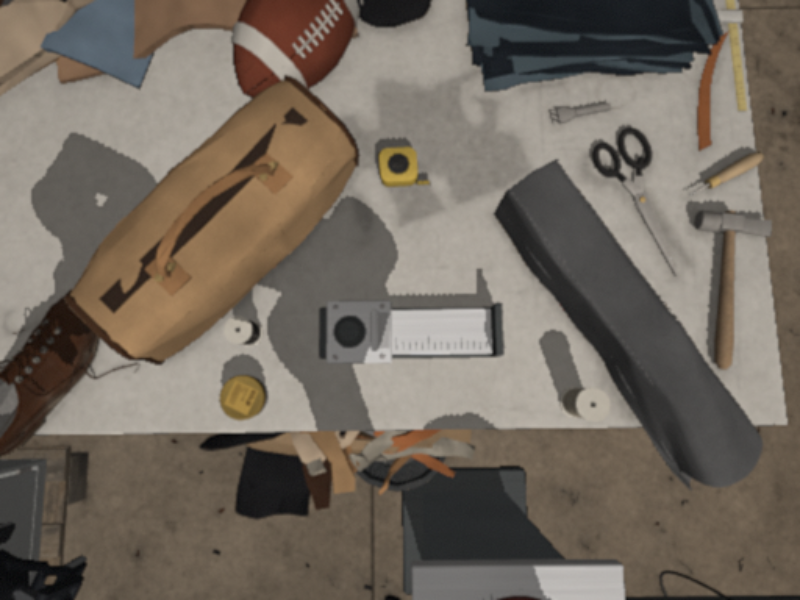

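View pics/scene0.png

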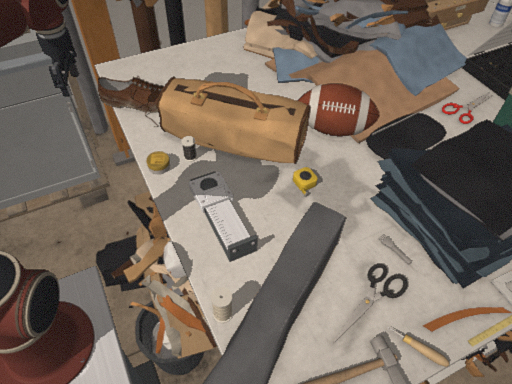

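Top view (800x600): the button is at (350,332), the tall stop at about (497,330) and the carriage is at the left end. In the scene view the button is at about (208,183). A bag and a leather roll stand nearby.

```bash
python3 - <<'E'
from h import *
t=load('top0');s=load('scene0');k=.64
np.set_printoptions(precision=4,suppress=True)
print('eye',t['eye'],s['eye'])
print('btn tri',tri((t,350*k,332*k),(s,208,183)))
for n,u,v,z in [('btn',350,332,.056),('stopT',501,304,.066),('stopB',501,355,.066),('railend',492,330,.029),('bagR',355,150,.15),('bagLow',150,360,.05),('rollTL',500,208,.05),('spoolD',240,331,.07),('tin',243,397,.034),('tall',592,403,.09),('tape',398,166,.03),('capT',322,305,.036),('capB',322,361,.036),('btnL',333,332,.05),('btnR',367,332,.05)]:
    print(n,at_z(t,u*k,v*k,z))
E
```

```text
eye [0.4293 0.1664 0.9244] [ 0.2513 -0.5031  0.9766]Traceback (most recent call last):
  File "<stdin>", line 5, in <module>
  File "h.py", line 12, in tri
    e,d=ray(f,u,v);P=np.eye(3)-np.outer(d,d);A+=P;b+=P@e
        ~~~^^^^^^^
  File "h.py", line 6, in ray
    d=np.array(f['rotation'])@np.linalg.inv(f['mtx'])@np.array([u,v,1.]); return np.array(f['eye']),d/np.linalg.norm(d)
      ~~~~~~~~~~~~~~~~~~~~~~~^~~~~~~~~~~~~~~~~~~~~~~~
ValueError: matmul: Input operand 1 has a mismatch in its core dimension 0, with gufunc signature (n?,k),(k,m?)->(n?,m?) (size 3 is different from 4)
```

```bash
sed -i "s/d=np.array(f\['rotation'\])@/d=R.from_quat(np.roll(f['rotation'],-1)).as_matrix()@/; 1a from scipy.spatial.transform import Rotation as R" h.py; python3 - <<'E'
from h import *
t=load('top0');s=load('scene0');k=.64
np.set_printoptions(precision=4,suppress=True)
print('btn tri',tri((t,350*k,332*k),(s,208,183)))
for n,u,v,z in [('btn',350,332,.056),('stopT',501,304,.066),('stopB',501,355,.066),('railend',492,330,.029),('bagR',355,150,.15),('bagLow',150,360,.05),('rollTL',500,208,.05),('spoolD',240,331,.07),('tin',243,397,.034),('tall',592,403,.09),('tape',398,166,.03),('capT',322,305,.036),('capB',322,361,.036),('btnL',333,332,.05),('btnR',367,332,.05)]:
    print(n,at_z(t,u*k,v*k,z))
E
```

```text
btn tri [0.5011 0.2475 0.0504]
btn [0.499  0.2475 0.056 ]
stopT [0.5368 0.0198 0.066 ]
stopB [0.4608 0.023  0.066 ]
railend [0.501  0.0291 0.029 ]
bagR [0.7493 0.2313 0.15  ]
bagLow [0.4614 0.5521 0.05  ]
rollTL [0.6905 0.0123 0.05  ]
spoolD [0.5017 0.4104 0.07  ]
tin [0.4038 0.4133 0.034 ]
tall [ 0.3906 -0.0988  0.09  ]
tape [0.7701 0.1714 0.03  ]
capT [0.5433 0.293  0.036 ]
capB [0.4566 0.2924 0.036 ]
btnL [0.4998 0.2739 0.05  ]
btnR [0.4991 0.2221 0.05  ]
```

Request:
{"method": "servo_tool", "body": {
  "moves": [
    [[-40,-22.5,0,0,0,0,0],[-40,-22.5,0,0,0,0,0],[-40,-22.5,0,0,0,0,0],[-40,-22.5,0,0,0,0,0],[-40,-22.5,0,0,0,0,0],[-40,-22.5,0,0,0,0,0],[-40,-22.5,0,0,0,0,0],[-40,-22.5,0,0,0,0,0],[-43,-22.5,0,0,0,-7.8,0],[0,0,0,0,0,-7.8,0],[0,0,0,0,0,-7.8,0],[0,0,0,0,0,0,0]]
  ]
}}

```text
time: 1.6
tool_pos: [0.5004, 0.2441, 0.2447]
tool_rot: [-0.0, 0.0, 1.0, -0.0]
contact_force: [-0.2, -0.5, -0.4]
gripper_width: 0.001
grasp_force: 0.0
```

```bash
python3 - <<'E'
from h import *
f=grab('wrist','w1');cv2.imwrite('pics/w1.png',cv2.resize(f['image'],(800,600)))
t=grab('top','t1');cv2.imwrite('pics/t1.png',t['image'])
s=manip.state();print(s['tool_pos'],R.from_quat(np.roll(s['tool_rot'],-1)).as_matrix().round(3),s['time'],s['gripper_width'],s['contact_force'],f['eye'])
E
```

```text
[0.50032049 0.24438607 0.24494823] [[-1.     0.    -0.001]
 [ 0.     1.    -0.   ]
 [ 0.001 -0.    -1.   ]] 1.7 0.0014138414903966696 [ 0.09798648  0.05673063 -0.10419766] [0.41837968 0.24412943 0.37355975]
```

View pics/w1.png

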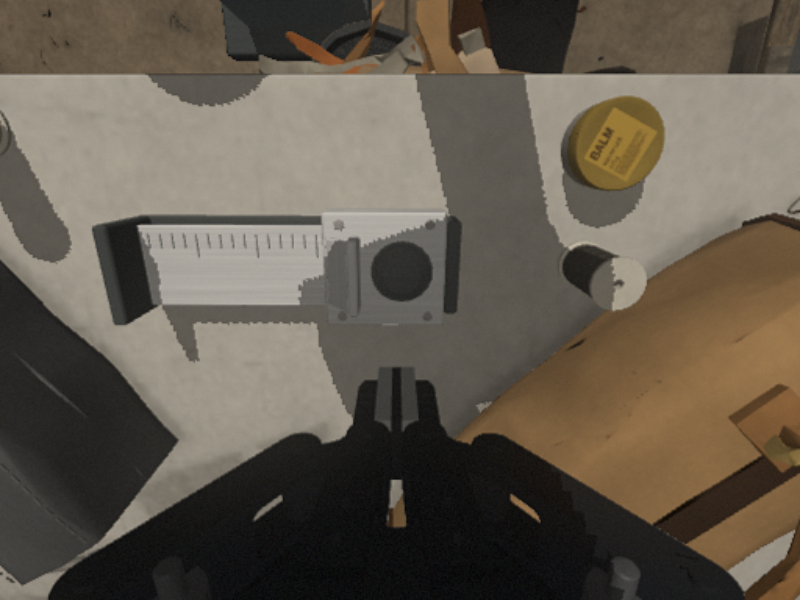

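Wrist view: the button is at (402,271), the ridge face at about (358,276), the tall stop's top edge runs from (95,225) to (120,323), and the way is clear.

```bash
python3 - <<'E'
from h import *
np.set_printoptions(precision=4,suppress=True)
w=load('w1');t=load('top0');s=load('scene0');k=.64
print(tri((w,402*k,271*k),(t,350*k,332*k)),tri((w,402*k,271*k),(t,350*k,332*k),(s,208,183)))
for n,u,v,z in [('btn',402,271,.056),('ridgetop',358,276,.07),('c1',323,211,.044),('c2',327,323,.044),('c3',446,323,.044),('st1',103,227,.066),('st2',119,323,.066),('in1',138,217,.066),('cR1',448,213,.044),('railL',160,305,.029),('railR',318,303,.029),('railL2',140,228,.029),('railR2',318,225,.029)]: print(n,at_z(w,u*k,v*k,z))
E
```

```text
[0.4989 0.2478 0.062 ] [0.5017 0.2482 0.0497]
btn [0.5009 0.2488 0.056 ]
ridgetop [0.5011 0.2153 0.07  ]
c1 [0.4556 0.187  0.044 ]
c2 [0.5498 0.1851 0.044 ]
c3 [0.5498 0.2868 0.044 ]
st1 [0.4647 0.0277 0.066 ]
st2 [0.5409 0.0229 0.066 ]
in1 [0.4574 0.055  0.066 ]
cR1 [0.4572 0.2848 0.044 ]
railL [0.5386 0.0362 0.029 ]
railR [0.5368 0.1755 0.029 ]
railL2 [0.4711 0.0321 0.029 ]
railR2 [0.4687 0.1797 0.029 ]
```

Request:
{"method": "servo_tool", "body": {
  "moves": [
    [[0,-8,40,0,0,0,0],[0,0,50,0,0,0,0],[0,0,50,0,0,0,0],[0,0,27,0,0,0,0],[0,0,3,0,0,0,0],[0,0,0,0,0,0,0]]
  ]
}}

```text
time: 2.45
tool_pos: [0.5012, 0.2368, 0.0764]
tool_rot: [0.001, -0.001, 1.0, 0.0]
contact_force: [0.4, -0.0, 0.8]
gripper_width: 0.002
grasp_force: 0.0
```

```bash
python3 - <<'E'
from h import *
f=grab('wrist','w2');cv2.imwrite('pics/w2.png',cv2.resize(f['image'],(800,600)))
s=manip.state();print(s['tool_pos'],s['contact_force'])
E
```

```text
[0.50174591 0.23688759 0.07714903] [-0.21781391 -0.29702243  0.57702106]
```

View pics/w2.png

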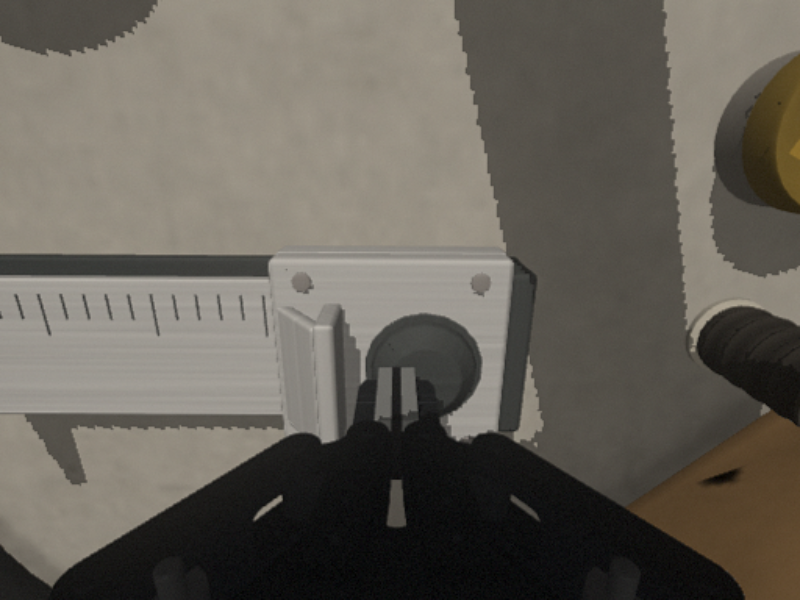

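The tips (397,385) sit over the ridge side of the button (423,365), clear of the ridge (335,370). I'll press next.

Request:
{"method": "servo_tool", "body": {
  "moves": [
    [[0,0,4,0,0,0,0],[0,0,4,0,0,0,0],[0,0,3,0,0,0,0],[0,0,2,0,0,0,0],[0,0,0,0,0,0,0]]
  ]
}}

```text
time: 3.12
tool_pos: [0.5016, 0.2367, 0.0634]
tool_rot: [0.001, -0.001, 1.0, 0.0]
contact_force: [-0.6, 0.1, 5.7]
gripper_width: -0.002
grasp_force: 2.9
```

Request:
{"method": "servo_tool", "body": {
  "moves": [
    [[0,0,2,0,0,0,0],[0,0,1,0,0,0,0],[0,0,0.5,0,0,0,0],[0,0,0,0,0,0,0]]
  ]
}}

```text
time: 3.62
tool_pos: [0.5016, 0.2367, 0.0609]
tool_rot: [0.001, -0.001, 1.0, 0.0]
contact_force: [-2.8, -1.0, 11.5]
gripper_width: -0.003
grasp_force: 5.5
```

Request:
{"method": "servo_tool", "body": {
  "moves": [
    [[0,-2,0,0,0,0,0],[0,-3,0,0,0,0,0],[0,-4,0,0,0,0,0],[0,-5,0,0,0,0,0],[0,-5,0,0,0,0,0],[0,-3,0,0,0,0,0],[0,-2,0,0,0,0,0]]
  ]
}}

```text
time: 4.5
tool_pos: [0.5015, 0.2132, 0.0609]
tool_rot: [0.001, -0.001, 1.0, 0.001]
contact_force: [-2.6, 2.0, 10.5]
gripper_width: 0.001
grasp_force: 5.4
```

```bash
python3 - <<'E'
from h import *
f=grab('wrist','w3');cv2.imwrite('pics/w3.png',cv2.resize(f['image'],(800,600)))
s=manip.state();print(s['tool_pos'],s['contact_force'])
E
```

```text
[0.50155059 0.21299648 0.06091551] [-3.38138881  1.37812562 10.97311731]
```

View pics/w3.png

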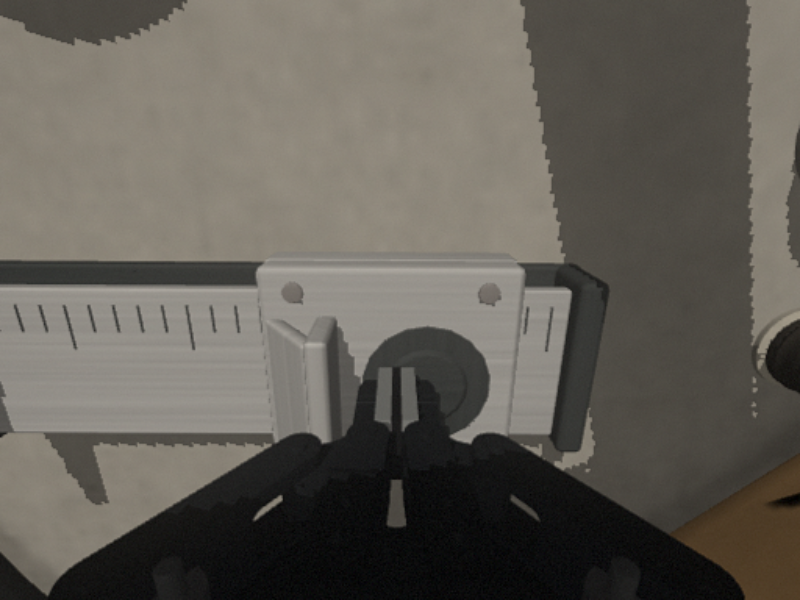

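The carriage has moved off the low cap with the tips still on the button, with no slip. I'll carry on.

Request:
{"method": "servo_tool", "body": {
  "moves": [
    [[0,-4,0,0,0,0,0],[0,-7,0,0,0,0,0],[0,-8,0,0,0,0,0],[0,-8,0,0,0,0,0],[0,-8,0,0,0,0,0],[0,-8,0,0,0,0,0],[0,-8,0,0,0,0,0],[0,-8,0,0,0,0,0],[0,-8,0,0,0,0,0],[0,-7,0,0,0,0,0],[0,-6,0,0,0,0,0],[0,-4,0,0,0,0,0]]
  ]
}}

```text
time: 6.05
tool_pos: [0.5012, 0.1289, 0.0609]
tool_rot: [0.0, -0.001, 1.0, 0.001]
contact_force: [-4.9, 1.8, 13.1]
gripper_width: -0.002
grasp_force: 6.6
```

Request:
{"method": "servo_tool", "body": {
  "moves": [
    [[0,-5,0,0,0,0,0],[0,-6,0,0,0,0,0],[0,-6,0,0,0,0,0],[0,-6,0,0,0,0,0],[0,-6,0,0,0,0,0],[0,-5,0,0,0,0,0],[0,-4,0,0,0,0,0],[0,-3,0,0,0,0,0],[0,-2,0,0,0,0,0],[0,-1,0,0,0,0,0],[0,0,0,0,0,0,0]]
  ]
}}

```text
time: 7.42
tool_pos: [0.5011, 0.0847, 0.0609]
tool_rot: [-0.0, -0.001, 1.0, 0.0]
contact_force: [-5.9, 1.7, 13.8]
gripper_width: 0.001
grasp_force: 7.3
```

Request:
{"method": "servo_tool", "body": {
  "moves": [
    [[0,-2,0,0,0,0,0],[0,-2,0,0,0,0,0],[0,-1,0,0,0,0,0],[0,-1,0,0,0,0,0],[0,-1,0,0,0,0,0],[0,0,0,0,0,0,0]]
  ]
}}

```text
time: 8.18
tool_pos: [0.502, 0.0791, 0.0609]
tool_rot: [0.001, -0.001, 1.0, 0.002]
contact_force: [-2.9, 7.3, 10.1]
gripper_width: -0.002
grasp_force: 5.5
```

```bash
python3 - <<'E'
from h import *
f=grab('wrist','w4');cv2.imwrite('pics/w4.png',cv2.resize(f['image'],(800,600)))
s=manip.state();print(s['tool_pos'],s['contact_force'])
E
```

```text
[0.50195206 0.07915032 0.06086849] [-1.09559938  5.93983535 11.14291032]
```

View pics/w4.png

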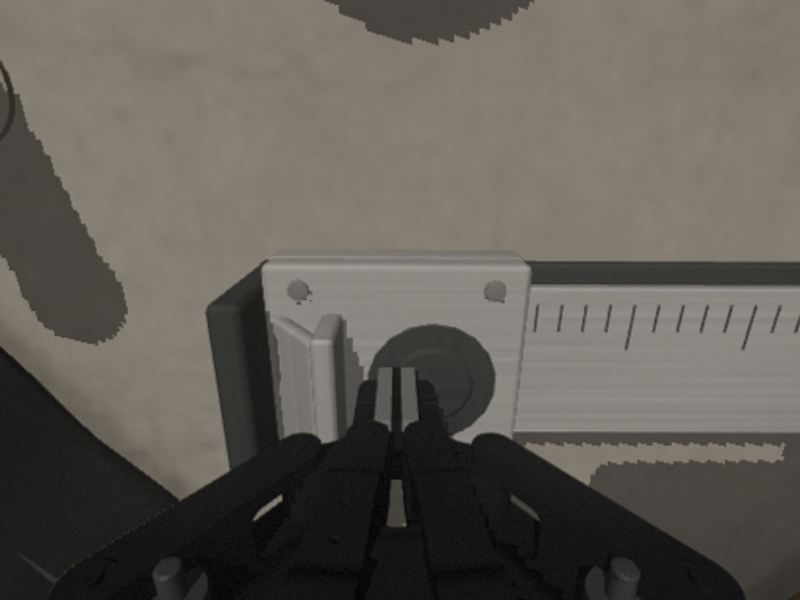

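The carriage's front edge is against the tall stop at (265,265), and the side force has risen, so it's home. I'll push a bit more, then lift straight up.

Request:
{"method": "servo_tool", "body": {
  "moves": [
    [[0,-2,0,0,0,0,0],[0,0,0,0,0,0,0],[0,0,-4,0,0,0,0],[0,0,-5,0,0,0,0],[0,0,-8,0,0,0,0],[0,0,-20,0,0,0,0],[0,0,-40,0,0,0,0],[0,0,-50,0,0,0,0],[0,0,0,0,0,0,0],[0,0,0,0,0,0,0]]
  ]
}}

```text
time: 9.48
tool_pos: [0.5, 0.0751, 0.1848]
tool_rot: [-0.001, -0.001, 1.0, -0.0]
contact_force: [-0.7, 0.1, -0.8]
gripper_width: -0.004
grasp_force: 0.0
```

```bash
python3 - <<'E'
from h import *
f=grab('wrist','w5');cv2.imwrite('pics/w5.png',cv2.resize(f['image'],(800,600)))
s=manip.state();print(s['tool_pos'],s['contact_force'])
E
```

```text
[0.49957616 0.07517746 0.1839317 ] [-0.34362339  0.29766882  0.53901661]
```

View pics/w5.png

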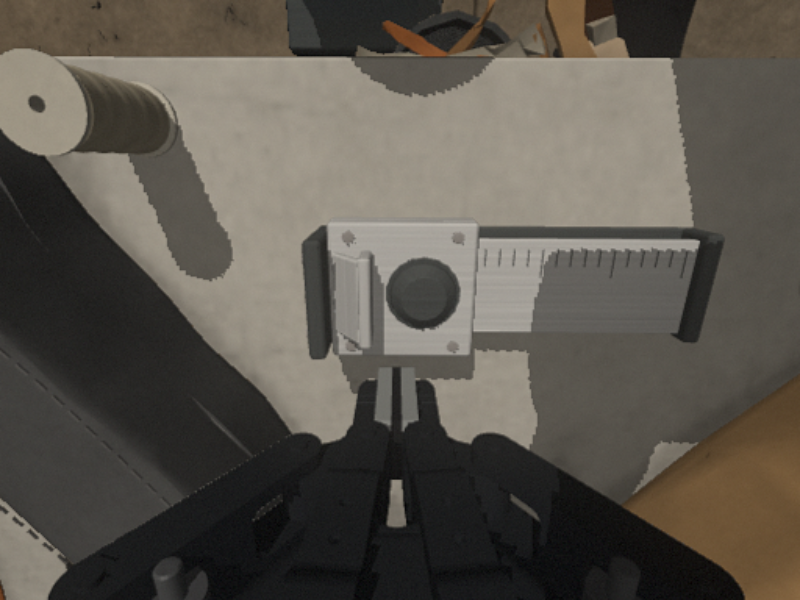

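The carriage, left edge at (330,225), rests against the tall stop. The button at (423,293) is free, and the hand is clear.

```bash
python3 -c "
from plant import manip
print(manip.job_done())"
```

```text
the job is handed in; nothing more can be done
None
```

The carriage is home against the tall end stop, the button was released, the hand is clear and the job is handed in; the hand-in gave no verdict.

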